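Knock out the prop, catch the dye case's lid and lower it shut

TASK

The lid of the blue dye case is held up by a red swing prop. With a finger under the orange lip, push the prop aside so that it folds down, catch the lid on your finger as it drops, lower it gently until it is fully shut without letting it slam, and take the hand away. Do not grip the lid or the prop, do not lift the lid higher than the prop held it, and leave the jars, cups and tools where they stand.

Things in the scene. Friction and masses are not known exactly. Their poses are not given: they have to be found in the camera images.
- case: fixed, open-topped blue dye case, 140 mm (x) by 260 mm (y) by 80 mm tall, walls 5 mm, not movable. Origin: centre of its underside. Its z is up; its -x side is the front, over which the lid's lip hangs. Its front faces roughly to the robot's left (world +y, turned 3 to 32 degrees further round, away from the robot)
- lid (a joint): angle of the case's lid, rad: 0 fully shut (level), growing as it opens; it starts propped at about 0.55. Flat plate 6 mm thick, 264 mm wide along the hinge, reaching 192 mm from it, 0.25 to 0.4 kg, clear with the last 42 mm an orange lip. Lightly damped: let go, it falls in half a second and slams at 1.8 rad/s or more
- lid_hinge (a point): middle of the lid's hinge line, which runs along the case's y axis at the back of its rim: case (x, y, z) = (74, 0, 80) mm. The lid's underside passes through it
- lid_edge (a point): middle of the free edge of the orange lip, on the lid's underside, 192 mm from the hinge; propped it is about 180 mm above the bench. Shut it is 80 mm above the bench and 118 mm in front (-x) of the case's centre, so that the lip overhangs the case's front by 48 mm
- prop (a joint): angle of the red prop that holds the lid up, rad: 0 upright under the lip (leaning 4 degrees to the case's -y, against its stop), about 1.6 folded down level along the case's front. It swings only towards the case's +y; pushed some 20 mm that way near the top (1 to 3 N) it passes upright, lets the lid drop and falls down by itself
- prop_tip (a point): centre of the rounded upper end of the red prop, a round bar 10 mm thick and 119 mm long from pivot to this point; it carries the lid about 14 mm in from the lip's free edge, near the middle of the lip
- prop_pivot (a point): the prop's lower end, pivoted 10 mm ahead of the case's front wall at case (x, y, z) = (-80, 0, 50) mm; folded, the prop lies 50 mm above the bench
- jar_red: dye jar with red cap, 48 mm across, 55 mm tall, standing inside the case at one end (local y = -86 mm). Origin: centre of its underside. A bystander
- jar_teal: dye jar with green cap, 48 mm across, 55 mm tall, standing inside the case at the other end (local y = +86 mm). Origin: centre of its underside. A bystander
- cup_a: open steel cup, 66 mm across, 70 mm tall, standing behind the hinge side of the case. Origin: centre of its underside. A bystander
- cup_b: open steel cup, 80 mm across, 85 mm tall, on the bench away from the case. Origin: centre of its underside. A bystander
- paste: white bottle with yellow cap, 56 mm across, 140 mm tall, standing behind the hinge side of the case. Origin: centre of its underside. A bystander
- bowl: blue bowl, 120 mm across, 50 mm tall, on the bench. Origin: centre of its underside. A bystander
- brush: brush lying on the bench. Origin: near its middle, on the bench. A bystander
- spatula: spatula lying on the bench. Origin: near its middle, on the bench. A bystander

How it is judged:
By the outcome, as a careful person would: the job done as asked, in the order asked, and still so for the second after the job is handed in, with the robot touching nothing.
It also fails if it takes over 40 s, if anything falls off the work surface, if the arm or the gripper's body presses on something with over 40 N, if the wrist force passes 120 N, or if a joint passes its speed limit or range.

ROBOT

A 7-joint arm with a two-finger parallel gripper is mounted at the origin on the work surface. World frame = base frame: x ahead of the robot, y to its left, z up, the work surface at z = 0. Lengths are in m, angles in rad, forces in N, time in s.
With the tool pointing down it reaches from about 0.425 to 0.925 m from the base axis. Payload 6.8 kg.
Tool frame: the origin (TCP) lies between the finger pads; the fingertips stand 17 mm ahead of it and the grasp point (between the pads) lies 2 mm behind it; z points along the fingers, y is the direction in which the jaws open and shut (so a half turn about z gives the same grasp; the last joint's range is limited). The gripper opens to 85 mm and grips with 20 to 120 N. Pads are 22 mm wide; open, the fingers measure 114 mm over their backs; the gripper's body (76 mm by 85 mm) begins 54 mm behind the grasp point. The pads swing forward as they close: fully open they stand 13 mm farther back than shut.
Start: joints at [-1.238, 0.477, 0.022, 1.555, -0.011, 1.109, -0.083], TCP at [0.288, 0.61, 0.248] pointing down, gripper open.
Joint ranges: [-2.96, 2.96], [-0.34, 2.1], [-1.41, 1.46], [0.24, 2.44], [-1.37, 4.51], [0.17, 1.92], [-2.96, 2.96]. Speed limits (rad/s): [2.39, 2.39, 3.14, 3.14, 3.14, 3.14, 3.14].

INTERFACE

Orientations are given as a unit quaternion [w, x, y, z].
In Python, from station import bot gives the robot as it stands. The module is installed in compiled form; this text tells all that it offers.
- The arm moves only by the tool carry_out, never from a script. Its argument "moves" is a list of rows, each a list of 3 entries, a list of its own where there are three numbers: the turn, a rotation vector about the tool's x, y, z in degrees, then the shift along the tool's x, y, z in cm, then the finger opening in cm, from 0 to 8.54. A call has 1 to 5 rows; each row is the pose to reach, as a shift and turn from the pose commanded when the call began, along the tool's axes at that moment; what a row does not reach only later rows make up. A row lasts 1/8 s, in which the tool goes at most 62.5 mm and 10.7 degrees, less where a joint would pass 70% of its speed; a pose out of reach is approached as far as the arm can. A call with a gripper value outside its range is refused whole. The fingers move at their own pace and stop on an object; "newtons" is the grip in N (left out, the last holds). Time passes only in rows, so rows that repeat a pose let the fingers close. It gives the time, the measured TCP pose, the force and the opening at its end, in the units of the state.
- bot.get_obs(): the state, without advancing time (a new reading comes with each control period).
- bot.read_camera(name): name is "side" or "top" or "wrist"; returns the picture (384x512x3 uint8, red, green, blue); there is no depth.
- bot.camera_info(name): a dict with "vertical_fov" (degrees; the focal length in pixels is half the picture's height over the tangent of half this angle, whatever the lens; pixels are square), "cx", "cy" (the principal point, pixels), "position" and "attitude" of the camera in the world. Camera axes: x right, y up, looking along -z (the intrinsics and any distortion apply to the point x, -y, -z); pixel columns grow to the right and rows downward; lengths in m; the calibration is good to about 2 mm. A picture is of the moment at which its call begins: read the wrist's pose just before it. camera_info takes no time and is no camera call; for the wrist camera it gives the pose at the moment of the call.
- bot.hand_in(): hands the job in, once; it reports no verdict.
Trained networks look in the newest picture that a camera, given by its name, has taken for a name from the list of things; names that differ only in an ending like _2 or _b are one class to them, and where a whole thing is asked for, a point or a joint stands for the part that bears it (a point fixed in the world has none). Each returns a list of dicts, best first, with "score" (0 to 1); they miss things now and then, are a little off and sometimes report something else, mostly with a low value. They report only what shows in the picture. A call takes as long as a camera call.
- bot.silhouettes(label, camera): "region" (384x512 bool, what is visible of it) and "location" ([column, row] in pixels, amid what is visible of it).
The state is a dict: "t": time; "q": joint angles; "joint_vel": joint speeds; "joint_torque": joint torques, N m; "eef_pos": TCP position; "tool_rot": TCP orientation; "contact_force": force on the tool from outside, world axes, zero at the start; "torque": the same for the moment, N m; "gripper_width": opening from 0.0 (shut) to 1.0 (fully open).
Only numpy, scipy, OpenCV 4.12 (cv2) and the standard library are available. Lean on these libraries where they do the work, as an engineer would, in place of code of your own. Each camera call takes 0.05 s, during which the arm holds its last target. There are 200 camera calls.

## Working session

There is one attempt and no reset: what is moved stays moved. The work goes in short steps, Python scripts to look and compute and a tool call to move; the robot and the scene stay as the last step left them, time stands still between calls to the robot, and variables do not carry over. Pictures are saved under pics/ and viewed, about 8 in all and at most 12, crops included, and the job is handed in when it is done.

Besides the shell and the picture viewer there is one more tool, called after "Call:" as name(argument=value, ...) on one line, values as JSON. carry_out: Moves the arm, as the interface text tells. Its arguments: {"type":"object","properties":{"moves":{"type":"array"},"newtons":{"type":"number"}},"required":["moves"]}

```bash
mkdir -p pics; python3 - <<'E'
from station import bot
import cv2,numpy as np
o=bot.get_obs(); print({k:np.round(v,3) for k,v in o.items()})
ims=[]
for c in ["side","top"]:
    im=bot.read_camera(c); cv2.imwrite(f"pics/{c}0.png",im[:,:,::-1]); ims.append(im)
    print(c,bot.camera_info(c))
    for l in ["lid","prop","case","lid_edge","prop_tip"]:
        for d in bot.silhouettes(l,c)[:2]: print(c,l,round(d["score"],2),np.round(d["location"],1),d["region"].sum())
cv2.imwrite("pics/both0.png",cv2.resize(np.vstack(ims)[:,:,::-1],(400*1,600)))
E
```

```text
{'t': np.float64(0.0), 'q': array([-1.238,  0.478,  0.022,  1.556, -0.011,  1.109, -0.083]), 'joint_vel': array([ 0.001, -0.001, -0.   , -0.   , -0.   ,  0.002,  0.001]), 'joint_torque': array([ 2.0000e-03, -5.9647e+01,  1.6080e+00, -2.8117e+01,  1.3000e-02,
        1.0000e-02,  0.0000e+00]), 'eef_pos': array([0.288, 0.61 , 0.247]), 'tool_rot': array([-0.   ,  0.219,  0.976, -0.001]), 'contact_force': array([-0.351, -0.473, -0.687]), 'torque': array([ 0.035,  0.062, -0.008]), 'gripper_width': np.float64(0.998)}
side {'vertical_fov': 54.57854241978175, 'cx': 257.9151687066094, 'cy': 196.35419591070317, 'position': array([0.45054684, 0.7045315 , 0.76015795]), 'attitude': array([-0.03074922, -0.01335783,  0.38642943,  0.92170947])}
side lid 0.6 [251.4 147. ] 1074
side lid 0.18 [241.1 173.6] 134
side prop 0.58 [238.9 165.6] 98
side case 0.67 [250.3 170.8] 4750
side case 0.57 [240.8 170. ] 99
side lid_edge 0.87 [251.4 150.8] 965
side prop_tip 0.59 [240.8 172.3] 77
top {'vertical_fov': 51.97706767992184, 'cx': 257.81734503410536, 'cy': 191.5372382149116, 'position': array([0.34554373, 0.04845607, 1.04169044]), 'attitude': array([-0.70007688, -0.07638331,  0.04787466,  0.70835441])}
top lid 0.83 [341.4 181.8] 7385
top case 0.86 [337.  184.3] 7643
top lid_edge 0.8 [338.1 180.9] 7503
top prop_tip 0.28 [343.  183.9] 7541
```

View pics/side0.png

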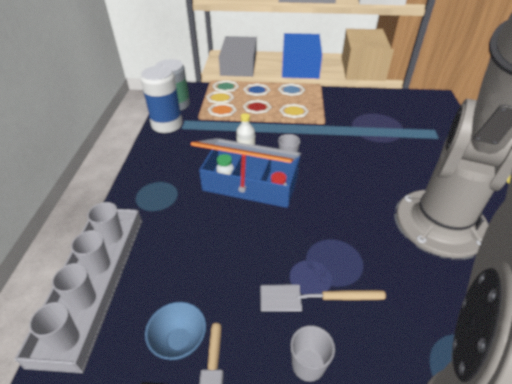

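View pics/top0.png

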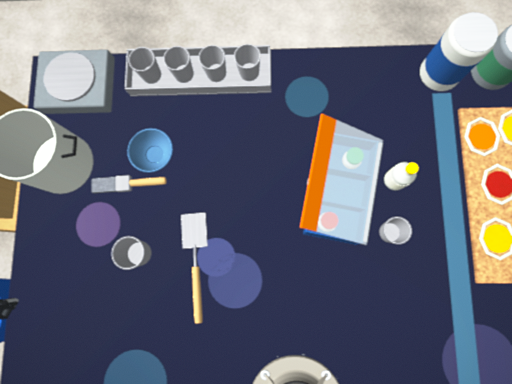

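Side view: orange lip from about (192,144) to (290,160), prop from about (246,152) to (242,190), with the case around (250,172). Top view: lip from about (327,115) to (308,230). Next I'll fit the case pose to the orange and blue regions in both pictures.

```bash
cat > h.py <<'E'
import numpy as np, cv2
from scipy.spatial.transform import Rotation as R
def rot(q): return R.from_quat(np.r_[q[1:],q[0]])
def proj(info,P):
    f=192/np.tan(np.radians(info["vertical_fov"]/2))
    c=rot(info["attitude"]).inv().apply(np.atleast_2d(P)-info["position"])
    return np.c_[info["cx"]+f*c[:,0]/-c[:,2], info["cy"]-f*c[:,1]/-c[:,2]]
def c2w(p,P):   # p = x,y,yaw of case ; P case coords (m)
    return R.from_euler("z",p[2]).apply(np.atleast_2d(P))+[p[0],p[1],0]
def lidpt(a,r,y,h=0): # r from hinge, h above underside
    return np.array([.074-r*np.cos(a)+h*np.sin(a)*1, y, .08+r*np.sin(a)+h*np.cos(a)])
E
cat > fit.py <<'E'
from station import bot
from h import *
from scipy.optimize import minimize
inf={c:bot.camera_info(c) for c in("side","top")}
im={c:cv2.imread(f"pics/{c}0.png") for c in inf}
O={};B={}
boxes={"top":(295,100,395,255),"side":(180,125,310,212)}
for c in inf:
    h=cv2.cvtColor(im[c],cv2.COLOR_BGR2HSV); x0,y0,x1,y1=boxes[c]
    m=np.zeros(h.shape[:2],bool); m[y0:y1,x0:x1]=1
    O[c]=m&(h[...,0]>5)&(h[...,0]<18)&(h[...,1]>150)&(h[...,2]>120)
    B[c]=m&(h[...,0]>100)&(h[...,0]<118)&(h[...,1]>150)&(h[...,2]>90)
    print(c,O[c].sum(),B[c].sum())
def fill(c,P):
    m=np.zeros((384,512),np.uint8)
    q=cv2.convexHull(proj(inf[c],P).astype(np.float32)); cv2.fillConvexPoly(m,np.round(q*16).astype(np.int32),255,cv2.LINE_AA,4); return m/255.
def lip(p): return c2w(p,[lidpt(p[3],r,y,h) for r in(.15,.192) for y in(-.132,.132) for h in(0,.006)])
def front(p): return c2w(p,[[-.07,y,z] for y in(-.13,.13) for z in(0,.08)])
def cost(p):
    e=0
    for c in inf:
        e+=np.abs(fill(c,lip(p))-O[c]).sum()/O[c].sum()
    f=fill("side",front(p)); fm=B["side"]
    # front face should be blue; blue below/around it should be covered by case hull
    hull=fill("side",c2w(p,[[x,y,z] for x in(-.07,.07) for y in(-.13,.13) for z in(0,.08)]))
    e+=(f*(~(fm|O["side"]))).sum()/f.sum()+(fm*(1-hull)).sum()/f.sum()
    return e
best=None
for yaw in np.radians([-115,-105,-95,-120]):
    for x in(.45,.5,.55):
        r=minimize(cost,[x,-.15,yaw,.55],method="Nelder-Mead",options=dict(initial_simplex=np.array([[x,-.15,yaw,.55],[x+.04,-.15,yaw,.55],[x,-.1,yaw,.55],[x,-.15,yaw+.2,.55],[x,-.15,yaw,.6]]),maxiter=400,xatol=1e-5))
        if best is None or r.fun<best.fun: best=r
        print(np.round(r.x,4),round(r.fun,3))
p=best.x; np.save("p.npy",p); print(p,np.degrees(p[2]))
out=[]
for c in inf:
    x0,y0,x1,y1=boxes[c]; a=im[c].copy()
    for P,col in((lip(p),(255,0,255)),(front(p),(0,255,255))):
        q=cv2.convexHull(proj(inf[c],P).astype(np.float32)); cv2.polylines(a,[np.round(q*16).astype(np.int32)],True,col,1,cv2.LINE_AA,4)
    l=np.round(proj(inf[c],c2w(p,[[-.08,0,.05],[-.08,-.0083,.1687]]))*16).astype(int); cv2.line(a,tuple(map(int,l[0])),tuple(map(int,l[1])),(0,255,0),1,cv2.LINE_AA,4)
    out.append(cv2.resize(a[y0:y1,x0:x1],None,fx=3.6,fy=3.6))
H=max(o.shape[0] for o in out)
a=np.hstack([cv2.copyMakeBorder(o,0,H-o.shape[0],0,0,cv2.BORDER_CONSTANT) for o in out]); a=cv2.resize(a,None,fx=min(1,800/a.shape[1]),fy=min(1,800/a.shape[1])); cv2.imwrite("pics/fit.png",a)
w=c2w(p,[[0,0,0],[-.08,0,.05],[-.08,-.0083,.1687],lidpt(p[3],.192,0),lidpt(p[3],.192,.132),lidpt(p[3],.192,-.132)]); print(w.round(4))
E
python3 fit.py
```

```text
side 221 2407
top 1830 177
[ 0.5343 -0.117  -1.7577  0.5905] 1.941
[ 0.5328 -0.1164 -1.7586  0.5907] 1.942
[ 0.5273 -0.1171 -1.773   0.5835] 1.983
[ 0.5324 -0.1163 -1.751   0.5888] 1.932
[ 0.5304 -0.117  -1.7666  0.58  ] 1.935
[ 0.5336 -0.1178 -1.7587  0.5845] 1.959
[ 0.5322 -0.116  -1.7525  0.5911] 1.924
[ 0.5315 -0.1145 -1.7502  0.5974] 1.932
[ 0.5314 -0.1174 -1.7705  0.5778] 1.974
[ 0.5289 -0.1197 -1.7697  0.5707] 1.997
[ 0.5286 -0.1172 -1.7791  0.5727] 2.007
[ 0.5294 -0.1186 -1.764   0.5819] 1.988
[ 0.53215708 -0.11603177 -1.75254185  0.59107866] -100.41325115660176
[[ 0.5322 -0.116   0.    ]
 [ 0.5466 -0.0373  0.05  ]
 [ 0.5385 -0.0358  0.1687]
 [ 0.5476 -0.032   0.187 ]
 [ 0.6774 -0.0559  0.187 ]
 [ 0.4178 -0.0082  0.187 ]]
```

View pics/fit.png

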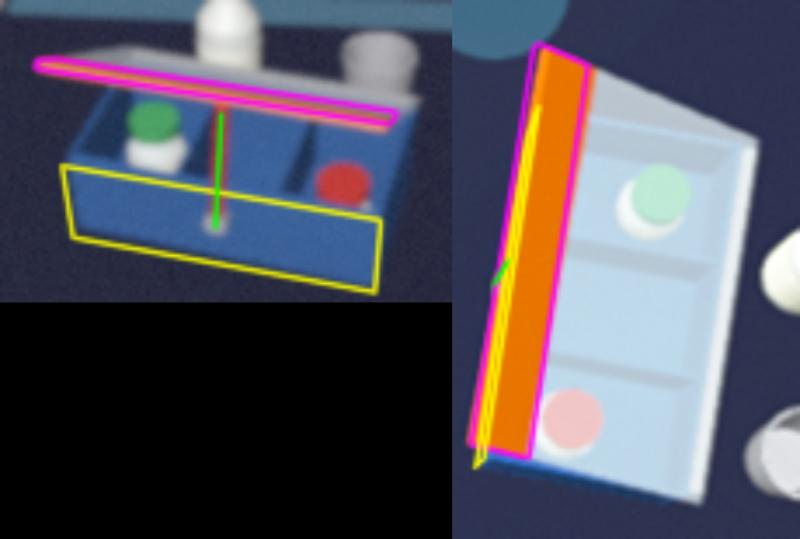

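The overlay matches within about 1 px: lip, front face and prop all line up. The prop geometry sets the lid angle at 0.551, so I'll refit with that fixed and start the approach.

```bash
sed -i 's/^def cost(p):/def cost(p):\n    p=np.r_[p[:3],.551]/; s/^p=best.x;/p=np.r_[best.x[:3],.551];/' fit.py; python3 fit.py | tail -8
cat > plan.py <<'E'
# target: tip centre expressed in case coords; tilt (down from level), heading offset phi; prints turn/shift from measured pose
from station import bot
from h import *
import sys
def goal(p,tip,tilt,phi):
    hd=p[2]+np.radians(phi); t=np.radians(tilt)
    z=np.array([np.cos(hd)*np.cos(t),np.sin(hd)*np.cos(t),-np.sin(t)])
    y=np.array([-np.sin(hd),np.cos(hd),0]); out=[]
    for s in(1,-1):
        Y=s*y; out.append(R.from_matrix(np.c_[np.cross(Y,z),Y,z]))
    return c2w(p,[tip])[0]-.017*z,out
def show(tip,tilt,phi):
    p=np.load("p.npy"); o=bot.get_obs(); T=rot(o["tool_rot"]); pos,rs=goal(p,tip,tilt,phi)
    print("t",round(o["t"],2),"pos",o["eef_pos"].round(4),"F",o["contact_force"].round(1),"q",o["q"].round(2))
    z=T.apply([0,0,1]); print("goal TCP",pos.round(4),"shift cm",(T.inv().apply(pos-o["eef_pos"])*100).round(2))
    for r in rs: print("turn deg",np.degrees((T.inv()*r).as_rotvec()).round(1))
    c=R.from_euler("z",-p[2]).apply(o["eef_pos"]+.017*z-[p[0],p[1],0]); print("tip in case mm",(c*1000).round(1),"z axis",z.round(3))
if __name__=="__main__":
    a=list(map(float,sys.argv[1:])); show(np.array(a[:3])/1000,a[3],a[4])
E
python3 plan.py -160 -40 150 35 0; python3 plan.py -160 -40 150 35 20
```

```text
[ 0.5322 -0.123  -1.7668  0.5552] 2.124
[ 0.52959494 -0.12167327 -1.78326916  0.551     ] -102.17379686430665
[[ 0.5296 -0.1217  0.    ]
 [ 0.5465 -0.0435  0.05  ]
 [ 0.5384 -0.0417  0.1687]
 [ 0.5485 -0.0341  0.1805]
 [ 0.6775 -0.0619  0.1805]
 [ 0.4195 -0.0063  0.1805]]
t 0.6 pos [0.288  0.6105 0.2483] F [ 0.5  0.2 -0.3] q [-1.24  0.48  0.02  1.56 -0.01  1.11 -0.08]
goal TCP [0.5272 0.0568 0.1598] shift cm [-45.26 -39.87   8.86]
turn deg [ 36.7 -46.2  70.6]
turn deg [ 49.   38.9 -94.1]
tip in case mm [-664.7 -390.6  231.3] z axis [-0. -0. -1.]
t 0.6 pos [0.288  0.6105 0.2483] F [ 0.5  0.2 -0.3] q [-1.24  0.48  0.02  1.56 -0.01  1.11 -0.08]
goal TCP [0.5223 0.057  0.1598] shift cm [-44.81 -40.06   8.86]
turn deg [ 27.2 -50.3  52.3]
turn deg [  58.2   31.6 -111.9]
tip in case mm [-664.7 -390.6  231.3] z axis [-0. -0. -1.]
```

Call:
carry_out(moves=[[[4, -5, 7.5], [-6, -5, 0], 0], [[8, -10, 15], [-12, -10, 0], 0], [[12, -15, 22.5], [-18, -15, 0], 0], [[15, -19, 30], [-23, -20, 0], 0], [[19, -23, 36], [-28, -25, 0], 0]])

```text
t: 1.23
eef_pos: [0.4128, 0.3225, 0.2488]
tool_rot: [0.156, 0.5, 0.828, -0.201]
contact_force: [0.3, 1.1, -0.8]
gripper_width: 0.002
```

```bash
python3 plan.py -200 -40 170 35 0;python3 plan.py -200 -40 170 35 20
```

```text
t 1.23 pos [0.4128 0.3225 0.2488] F [ 0.3  1.1 -0.8] q [-1.22  0.43  0.32  1.76  0.23  1.35 -0.51]
goal TCP [0.5356 0.0959 0.1798] shift cm [-19.72   2.65  17.78]
turn deg [ 17.4 -22.9  34.7]
turn deg [  29.7   22.6 -140.8]
tip in case mm [-401.6 -205.2  233.9] z axis [ 0.058 -0.488 -0.871]
t 1.23 pos [0.4128 0.3225 0.2488] F [ 0.3  1.1 -0.8] q [-1.22  0.43  0.32  1.76  0.23  1.35 -0.51]
goal TCP [0.5308 0.0961 0.1798] shift cm [-19.49   2.23  17.74]
turn deg [  4.  -25.4  19.8]
turn deg [  35.6    5.5 -156.2]
tip in case mm [-401.6 -205.2  233.9] z axis [ 0.058 -0.488 -0.871]
```

Call:
carry_out(moves=[[[4, -5, 7], [-4, 0.5, 3.6], 0], [[8, -10, 14], [-8, 1, 7], 0], [[12, -15, 21], [-12, 1.6, 10.6], 0], [[15, -20, 29], [-16, 2, 14.2], 0], [[17.4, -22.9, 34.7], [-19.7, 2.6, 17.8], 0]])

```text
t: 1.85
eef_pos: [0.5359, 0.0973, 0.1776]
tool_rot: [0.291, 0.69, 0.558, -0.359]
contact_force: [0.4, 0.5, -0.5]
gripper_width: 0.001
```

```bash
python3 plan.py -200 -40 170 35 0;python3 plan.py -150 -40 160 35 0
```

```text
t 1.85 pos [0.5359 0.0973 0.1776] F [ 0.4  0.5 -0.5] q [-1.    0.8   0.57  1.7   0.32  1.4  -0.82]
goal TCP [0.5356 0.0959 0.1798] shift cm [-0.26 -0.   -0.  ]
turn deg [0.1 0.  0. ]
turn deg [  -0.     0.2 -180. ]
tip in case mm [-201.5  -40.   167.8] z axis [-0.171 -0.801 -0.573]
t 1.85 pos [0.5359 0.0973 0.1776] F [ 0.4  0.5 -0.5] q [-1.    0.8   0.57  1.7   0.32  1.4  -0.82]
goal TCP [0.5251 0.047  0.1698] shift cm [-2.31 -0.01  4.67]
turn deg [0.1 0.  0. ]
turn deg [  -0.     0.2 -180. ]
tip in case mm [-201.5  -40.   167.8] z axis [-0.171 -0.801 -0.573]
```

```bash
python3 plan.py -115 -45 176 35 0; python3 plan.py -68 -45 147 35 0
```

```text
t 1.85 pos [0.5359 0.0973 0.1776] F [ 0.4  0.5 -0.5] q [-1.    0.8   0.57  1.7   0.32  1.4  -0.82]
goal TCP [0.5128 0.0138 0.1858] shift cm [-5.63 -0.52  6.62]
turn deg [0.1 0.  0. ]
turn deg [  -0.     0.2 -180. ]
tip in case mm [-201.5  -40.   167.8] z axis [-0.171 -0.801 -0.573]
t 1.85 pos [0.5359 0.0973 0.1776] F [ 0.4  0.5 -0.5] q [-1.    0.8   0.57  1.7   0.32  1.4  -0.82]
goal TCP [ 0.5029 -0.0321  0.1568] shift cm [-5.94 -0.53 12.13]
turn deg [0.1 0.  0. ]
turn deg [  -0.     0.2 -180. ]
tip in case mm [-201.5  -40.   167.8] z axis [-0.171 -0.801 -0.573]
```

Call:
carry_out(moves=[[[0, 0, 0], [-3, -0.3, 3.3], 0], [[0, 0, 0], [-5.6, -0.5, 6.6], 0], [[0, 0, 0], [-5.6, -0.5, 6.6], 0]])

```text
t: 2.22
eef_pos: [0.5109, 0.0107, 0.1872]
tool_rot: [0.289, 0.691, 0.556, -0.36]
contact_force: [0.7, 0.8, -0.1]
gripper_width: 0.001
```

```bash
python3 plan.py -68 -45 147 35 0; cat > snap.py <<'E'
from station import bot
from h import *
import sys
n=sys.argv[1]; p=np.load("p.npy"); o=bot.get_obs(); T=rot(o["tool_rot"]); tip=o["eef_pos"]+T.apply([[-.011,-.014,.017],[-.011,.014,.017],[.011,-.014,.017],[.011,.014,.017]])
a=bot.read_camera("side")[:,:,::-1].copy(); w=bot.read_camera("wrist")[:,:,::-1].copy()
s=4; x0,y0=190,120; c=cv2.resize(a[y0:y0+75,x0:x0+112],None,fx=s,fy=s,interpolation=cv2.INTER_CUBIC)
for q in proj(bot.camera_info("side"),tip): cv2.circle(c,tuple(int(v) for v in ((q-[x0,y0]+.5)*s)),3,(0,255,0),-1)
c=cv2.resize(c,(448,300)); w=cv2.resize(w,(350,300)); cv2.imwrite(f"pics/{n}.png",np.hstack([c,w]))
E
python3 snap.py a1
```

```text
t 2.23 pos [0.5109 0.0107 0.1872] F [ 0.7  0.8 -0.1] q [-0.97  0.72  0.62  1.86  0.39  1.29 -0.8 ]
goal TCP [ 0.5029 -0.0321  0.1568] shift cm [0.   0.13 5.32]
turn deg [-0.2  0.  -0. ]
turn deg [1.0e-01 2.0e-01 1.8e+02]
tip in case mm [-111.6  -46.2  177.5] z axis [-0.175 -0.801 -0.573]
```

View pics/a1.png

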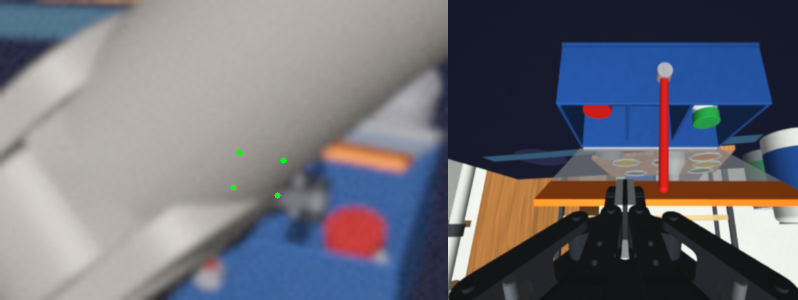

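Side view is blocked by the arm. The wrist view (upside down) shows the prop from (665,70) to (663,190), with the fingertips at about (625,190) by the lip. I'll overlay the model on the wrist picture to refine the position.

```bash
cat > wr.py <<'E'
from station import bot
from h import *
import sys
n=sys.argv[1]; p=np.load("p.npy"); info=bot.camera_info("wrist"); w=bot.read_camera("wrist")[:,:,::-1].copy()
cv2.imwrite(f"pics/{n}_raw.png",w); o=bot.get_obs()
print({k:np.round(v,4) for k,v in info.items()}, o["eef_pos"])
s=1.5; w=cv2.resize(w,None,fx=s,fy=s)
def line(P,col,cl=True):
    q=proj(info,P); print(q.round(0).tolist()); cv2.polylines(w,[np.round((q+.5)*s*16).astype(np.int32)],cl,col,1,cv2.LINE_AA,4)
a=p[3]
line(c2w(p,[lidpt(a,.192,-.132),lidpt(a,.192,.132),lidpt(a,.15,.132),lidpt(a,.15,-.132)]),(255,0,255))
line(c2w(p,[[-.08,0,.05],[-.08,-.0083,.1687]]),(0,255,0),False)
line(c2w(p,[[-.07,-.13,0],[-.07,.13,0],[-.07,.13,.08],[-.07,-.13,.08]]),(0,255,255))
T=rot(o["tool_rot"]); line(o["eef_pos"]+T.apply([[-.011,-.014,.017],[-.011,.014,.017],[.011,.014,.017],[.011,-.014,.017]]),(255,255,255))
cv2.imwrite(f"pics/{n}.png",w)
E
python3 wr.py w1
```

```text
{'vertical_fov': np.float64(67.9683), 'cx': np.float64(258.6302), 'cy': np.float64(191.5262), 'position': array([0.5425, 0.1574, 0.1988]), 'attitude': array([ 0.8066, -0.5818,  0.0609, -0.0849])} [0.51295025 0.01569542 0.18621782]
[[124.0, 256.0], [535.0, 256.0], [485.0, 232.0], [148.0, 232.0]]
[[314.0, 94.0], [313.0, 240.0]]
[[165.0, 55.0], [452.0, 55.0], [473.0, 133.0], [155.0, 133.0]]
[[235.0, 261.0], [285.0, 261.0], [285.0, 225.0], [234.0, 225.0]]
```

View pics/w1.png

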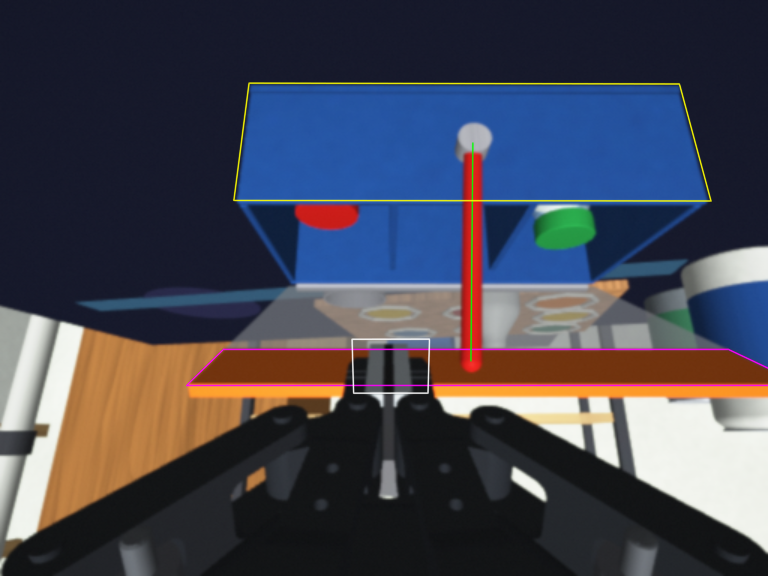

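The model overlay fits the wrist picture almost to the pixel: prop (473,140) to (472,362), lip edge at row 385. Inserting under the lip.

Call:
carry_out(moves=[[[0, 0, 0], [-0.1, 0, 2], 0], [[0, 0, 0], [-0.2, 0, 4], 0], [[0, 0, 0], [-0.3, 0, 5.5], 0], [[0, 0, 0], [-0.3, 0, 5.5], 0]])

```text
t: 2.88
eef_pos: [0.5024, -0.0315, 0.157]
tool_rot: [0.29, 0.689, 0.559, -0.359]
contact_force: [0.0, 0.7, 0.4]
gripper_width: 0.003
```

```bash
python3 wr.py w2; python3 plan.py -68 -45 147 35 0
```

```text
{'vertical_fov': np.float64(67.9683), 'cx': np.float64(258.6302), 'cy': np.float64(191.5262), 'position': array([0.5323, 0.1111, 0.1692]), 'attitude': array([ 0.8061, -0.5825,  0.0614, -0.0847])} [ 0.5029182  -0.03079225  0.15721749]
[[67.0, 312.0], [653.0, 312.0], [558.0, 267.0], [113.0, 267.0]]
[[332.0, 85.0], [335.0, 285.0]]
[[141.0, 36.0], [505.0, 37.0], [539.0, 136.0], [124.0, 135.0]]
[[235.0, 262.0], [285.0, 262.0], [286.0, 226.0], [234.0, 226.0]]
t 2.92 pos [ 0.5029 -0.0308  0.1572] F [ 0.7  0.3 -0.5] q [-0.93  0.74  0.62  1.93  0.42  1.18 -0.81]
goal TCP [ 0.5029 -0.0321  0.1568] shift cm [-0.04  0.02  0.13]
turn deg [ 0.1 -0.1  0.2]
turn deg [ 1.000e-01  2.000e-01 -1.798e+02]
tip in case mm [-69.3 -45.2 147.5] z axis [-0.17  -0.801 -0.575]
```

View pics/w2.png

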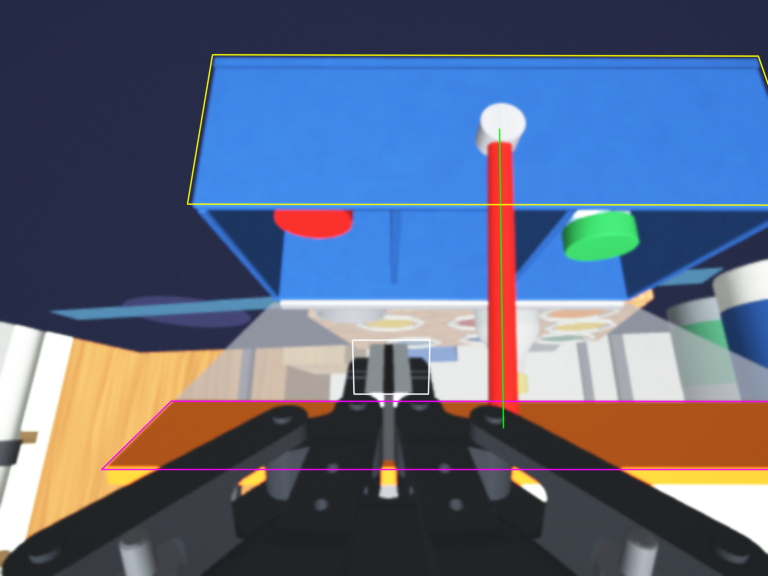

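Call:
carry_out(moves=[[[0, 0, 0], [0, 1, 0], 0], [[0, 0, 0], [0, 1.7, 0], 0], [[0, 0, 0], [0, 2.3, 0], 0], [[0, 0, 0], [0, 2.9, 0], 0], [[0, 0, 0], [0, 3.4, 0], 0]])

```text
t: 3.55
eef_pos: [0.5363, -0.0385, 0.1573]
tool_rot: [0.29, 0.689, 0.559, -0.359]
contact_force: [0.1, -0.2, -0.0]
gripper_width: 0.001
```

```bash
python3 plan.py -68 -5 147 35 0
```

```text
t 3.55 pos [ 0.5363 -0.0385  0.1573] F [ 0.1 -0.2 -0. ] q [-0.88  0.77  0.62  1.85  0.42  1.19 -0.77]
goal TCP [ 0.542  -0.0405  0.1568] shift cm [-0.   0.6  0.1]
turn deg [ 0.1 -0.1  0.1]
turn deg [ 1.000e-01  2.000e-01 -1.799e+02]
tip in case mm [-68.8 -11.  147.5] z axis [-0.171 -0.801 -0.574]
```

Call:
carry_out(moves=[[[0, 0, 0], [0, 0.4, 0], 0], [[0, 0, 0], [0, 0.8, 0], 0], [[0, 0, 0], [0, 1.2, 0], 0]])

```text
t: 3.92
eef_pos: [0.5479, -0.0409, 0.1572]
tool_rot: [0.29, 0.689, 0.559, -0.359]
contact_force: [0.1, 0.0, -0.4]
gripper_width: 0.001
```

```bash
python3 wr.py w3; python3 plan.py -68 -5 147 35 0
```

```text
{'vertical_fov': np.float64(67.9683), 'cx': np.float64(258.6302), 'cy': np.float64(191.5262), 'position': array([0.5777, 0.1017, 0.1695]), 'attitude': array([ 0.8063, -0.5822,  0.0611, -0.0848])} [ 0.54828009 -0.04105679  0.15731337]
[[-36.0, 312.0], [550.0, 311.0], [479.0, 266.0], [35.0, 266.0]]
[[258.0, 85.0], [241.0, 284.0]]
[[76.0, 36.0], [439.0, 37.0], [465.0, 136.0], [50.0, 135.0]]
[[235.0, 262.0], [285.0, 262.0], [286.0, 226.0], [235.0, 226.0]]
t 3.98 pos [ 0.5483 -0.0411  0.1573] F [ 0.6 -0.2  1.4] q [-0.86  0.78  0.62  1.83  0.42  1.19 -0.76]
goal TCP [ 0.542  -0.0405  0.1568] shift cm [ 0.   -0.63  0.1 ]
turn deg [ 0.1 -0.1  0.1]
turn deg [ 1.000e-01  2.000e-01 -1.799e+02]
tip in case mm [-68.8   1.3 147.5] z axis [-0.17  -0.801 -0.574]
```

View pics/w3.png

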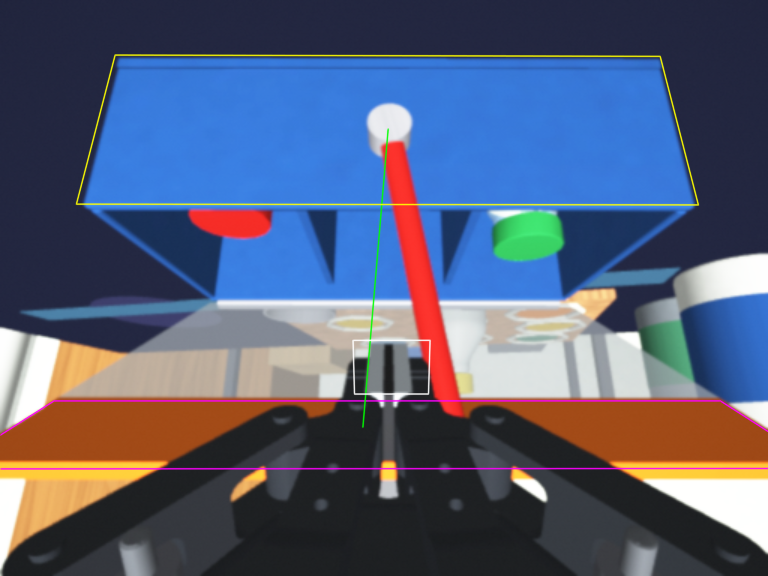

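Prop is now leaning about 12° (bar from (390,150) to (452,410)) with the finger beside it. The lid has sunk by about a pixel or two. I'll keep pushing.

Call:
carry_out(moves=[[[0, 0, 0], [0, 0.4, 0], 0], [[0, 0, 0], [0, 0.8, 0], 0], [[0, 0, 0], [0, 1.2, 0], 0], [[0, 0, 0], [0, 1.2, 0], 0], [[0, 0, 0], [0, 1.2, 0], 0]])

```text
t: 4.6
eef_pos: [0.5595, -0.0431, 0.157]
tool_rot: [0.29, 0.689, 0.559, -0.358]
contact_force: [0.4, -0.5, -0.5]
gripper_width: -0.002
```

```bash
python3 wr.py w4; python3 plan.py -97 12 58 35 0
```

```text
{'vertical_fov': np.float64(67.9683), 'cx': np.float64(258.6302), 'cy': np.float64(191.5262), 'position': array([0.5893, 0.0995, 0.1694]), 'attitude': array([ 0.8064, -0.582 ,  0.0609, -0.0847])} [ 0.55945031 -0.0430726   0.15701725]
[[-62.0, 312.0], [523.0, 312.0], [459.0, 267.0], [15.0, 267.0]]
[[239.0, 86.0], [217.0, 285.0]]
[[59.0, 36.0], [423.0, 37.0], [446.0, 136.0], [31.0, 136.0]]
[[235.0, 262.0], [284.0, 262.0], [285.0, 226.0], [234.0, 226.0]]
t 4.65 pos [ 0.5595 -0.0431  0.157 ] F [ 0.  -1.  -1.8] q [-0.85  0.8   0.62  1.8   0.42  1.19 -0.74]
goal TCP [ 0.5647 -0.0158  0.0678] shift cm [ 8.9  -0.04  2.86]
turn deg [ 0.1 -0.1  0.2]
turn deg [ 1.000e-01  2.000e-01 -1.798e+02]
tip in case mm [-69.2  12.7 147.2] z axis [-0.17  -0.8   -0.575]
```

View pics/w4.png

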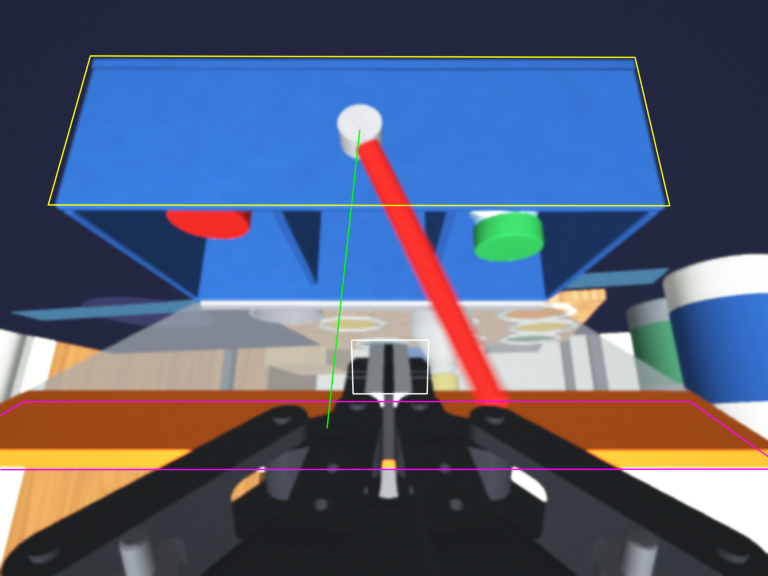

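Prop has left the finger and is falling (blurred, tip at (492,400)). The lid has come down onto the finger. I'll hold briefly and check the force.

Call:
carry_out(moves=[[[0, 0, 0], [0, 0, 0], 0], [[0, 0, 0], [0, 0, 0], 0], [[0, 0, 0], [0, 0, 0], 0], [[0, 0, 0], [0, 0, 0], 0]])

```text
t: 5.15
eef_pos: [0.5594, -0.0432, 0.1572]
tool_rot: [0.29, 0.689, 0.559, -0.359]
contact_force: [1.1, 0.2, -1.1]
gripper_width: -0.003
```

```bash
python3 wr.py w5 >/dev/null; python3 plan.py -97 12 58 35 0
```

```text
t 5.2 pos [ 0.5594 -0.0433  0.1572] F [ 1.1  0.7 -0.8] q [-0.85  0.8   0.62  1.8   0.42  1.2  -0.74]
goal TCP [ 0.5647 -0.0158  0.0678] shift cm [ 8.93 -0.04  2.85]
turn deg [ 0.1 -0.1  0.2]
turn deg [ 1.000e-01  2.000e-01 -1.798e+02]
tip in case mm [-69.   12.7 147.5] z axis [-0.17  -0.8   -0.575]
```

View pics/w5.png

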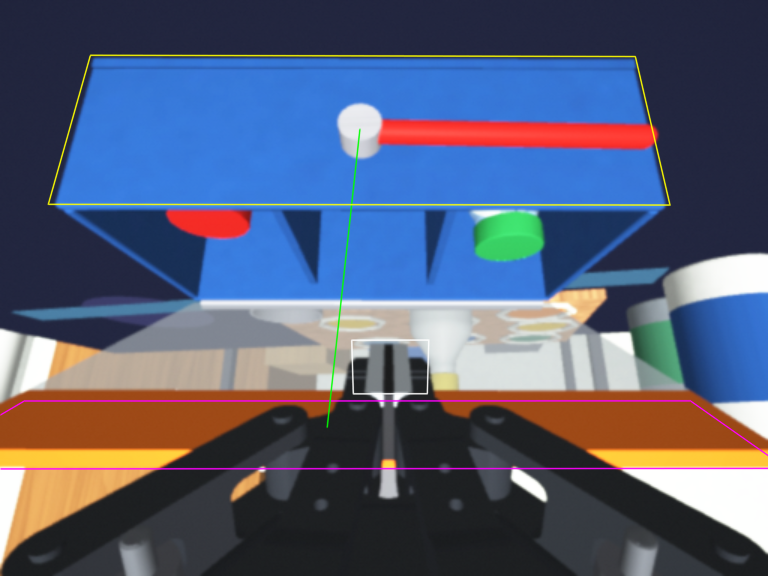

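Prop lies folded along the case front at rows 122–148, and the lid rests on the finger. I'll compute the lowering arc next.

```bash
python3 - <<'E'
import numpy as np
a=np.linspace(.52,.02,26); f=np.linspace(0,1,26)
dx=-19.2*(np.cos(a)-np.cos(.52))-.5*f; dz=19.2*(np.sin(a)-np.sin(.52))
X=-.574*dx-.819*dz; Z=.819*dx-.574*dz
for k in range(0,25,5): print([[round(X[k+i]-X[k],2),round(Z[k+i]-Z[k],2)] for i in range(1,6)], "case dx,dz mm", dx[k+5]*10,dz[k+5]*10)
E
```

```text
[[np.float64(0.39), np.float64(0.02)], [np.float64(0.79), np.float64(0.05)], [np.float64(1.18), np.float64(0.09)], [np.float64(1.57), np.float64(0.14)], [np.float64(1.96), np.float64(0.19)]] case dx,dz mm -9.691794041854408 -17.110979478559976
[[np.float64(0.39), np.float64(0.06)], [np.float64(0.77), np.float64(0.13)], [np.float64(1.16), np.float64(0.2)], [np.float64(1.54), np.float64(0.29)], [np.float64(1.92), np.float64(0.38)]] case dx,dz mm -17.631917773719863 -35.004206827702845
[[np.float64(0.38), np.float64(0.1)], [np.float64(0.75), np.float64(0.2)], [np.float64(1.13), np.float64(0.31)], [np.float64(1.5), np.float64(0.43)], [np.float64(1.87), np.float64(0.56)]] case dx,dz mm -23.75102777336748 -53.50089883447054
[[np.float64(0.37), np.float64(0.13)], [np.float64(0.73), np.float64(0.27)], [np.float64(1.09), np.float64(0.42)], [np.float64(1.44), np.float64(0.58)], [np.float64(1.79), np.float64(0.74)]] case dx,dz mm -27.99797558583354 -72.41624266652494
[[np.float64(0.35), np.float64(0.17)], [np.float64(0.69), np.float64(0.34)], [np.float64(1.03), np.float64(0.52)], [np.float64(1.37), np.float64(0.71)], [np.float64(1.7), np.float64(0.91)]] case dx,dz mm -30.340318781874153 -91.56124246087751
```

Call:
carry_out(moves=[[[0, 0, 0], [0.38, 0.0, 0.02], 0], [[0, 0, 0], [0.78, 0.0, 0.05], 0], [[0, 0, 0], [1.18, 0, 0.09], 0], [[0, 0, 0], [1.57, 0, 0.14], 0], [[0, 0, 0], [1.96, 0, 0.19], 0]])

```text
t: 5.82
eef_pos: [0.5613, -0.0338, 0.1398]
tool_rot: [0.29, 0.689, 0.559, -0.359]
contact_force: [-0.5, -0.3, -0.6]
gripper_width: -0.002
```

```bash
python3 plan.py -79 12 130 35 0
```

```text
t 5.83 pos [ 0.5613 -0.0338  0.1398] F [-0.5 -0.3 -0.6] q [-0.85  0.83  0.6   1.79  0.4   1.19 -0.76]
goal TCP [ 0.5609 -0.0334  0.1398] shift cm [ 0.02 -0.05 -0.03]
turn deg [ 0.1 -0.1  0.2]
turn deg [ 1.000e-01  2.000e-01 -1.798e+02]
tip in case mm [-78.7  12.5 130. ] z axis [-0.171 -0.801 -0.574]
```

Call:
carry_out(moves=[[[0, 0, 0], [0.39, 0, 0.06], 0], [[0, 0, 0], [0.77, 0, 0.13], 0], [[0, 0, 0], [1.16, 0, 0.2], 0], [[0, 0, 0], [1.54, 0, 0.29], 0], [[0, 0, 0], [1.92, 0, 0.38], 0]])

```text
t: 6.45
eef_pos: [0.5631, -0.026, 0.122]
tool_rot: [0.29, 0.689, 0.559, -0.359]
contact_force: [-0.3, 0.3, -1.8]
gripper_width: 0.006
```

Call:
carry_out(moves=[[[0, 0, 0], [0.38, 0, 0.1], 0], [[0, 0, 0], [0.75, 0, 0.2], 0], [[0, 0, 0], [1.13, 0, 0.31], 0], [[0, 0, 0], [1.5, 0, 0.43], 0], [[0, 0, 0], [1.87, 0, 0.56], 0]])

```text
t: 7.08
eef_pos: [0.5643, -0.02, 0.1034]
tool_rot: [0.29, 0.689, 0.559, -0.359]
contact_force: [0.0, 0.4, -1.7]
gripper_width: -0.001
```

```bash
python3 wr.py w6 >/dev/null; python3 plan.py -93 12 94 35 0
```

```text
t 7.12 pos [ 0.5642 -0.0198  0.1029] F [-0.1 -0.1 -0.9] q [-0.85  0.89  0.58  1.77  0.38  1.16 -0.79]
goal TCP [ 0.5639 -0.0197  0.1038] shift cm [-0.07 -0.04 -0.05]
turn deg [ 0.1 -0.1  0.2]
turn deg [ 1.000e-01  2.000e-01 -1.798e+02]
tip in case mm [-93.   12.4  93.2] z axis [-0.17  -0.801 -0.575]
```

View pics/w6.png

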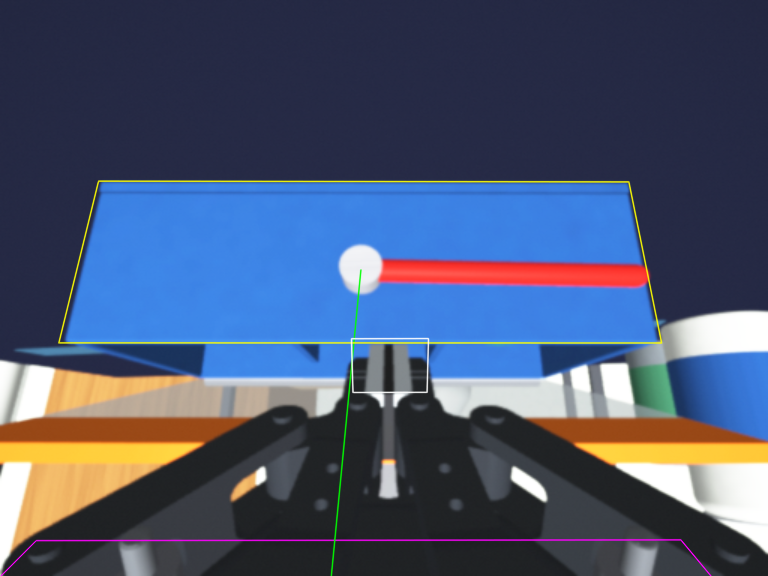

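The lid rides down on the finger (lip at rows 418–462) and the prop stays folded. I'll continue, slower at the end.

Call:
carry_out(moves=[[[0, 0, 0], [0.37, 0, 0.13], 0], [[0, 0, 0], [0.73, 0, 0.27], 0], [[0, 0, 0], [1.09, 0, 0.42], 0], [[0, 0, 0], [1.44, 0, 0.58], 0], [[0, 0, 0], [1.79, 0, 0.74], 0]])

```text
t: 7.75
eef_pos: [0.5652, -0.0159, 0.0845]
tool_rot: [0.29, 0.689, 0.559, -0.359]
contact_force: [0.1, 0.6, -1.6]
gripper_width: -0.001
```

Call:
carry_out(moves=[[[0, 0, 0], [0.26, 0, 0.12], 0], [[0, 0, 0], [0.52, 0, 0.25], 0], [[0, 0, 0], [0.77, 0, 0.39], 0], [[0, 0, 0], [1.0, 0, 0.5], 0], [[0, 0, 0], [1.2, 0, 0.61], 0]])

```text
t: 8.38
eef_pos: [0.5655, -0.014, 0.0713]
tool_rot: [0.29, 0.689, 0.559, -0.359]
contact_force: [0.2, -0.7, -1.2]
gripper_width: -0.004
```

```bash
python3 plan.py -100 12 50 35 0
```

```text
t 8.38 pos [ 0.5655 -0.014   0.0713] F [ 0.2 -0.7 -1.2] q [-0.84  0.94  0.56  1.76  0.36  1.13 -0.82]
goal TCP [ 0.5653 -0.0128  0.0598] shift cm [ 1.01 -0.04  0.57]
turn deg [ 0.1 -0.1  0.2]
turn deg [ 1.000e-01  2.000e-01 -1.798e+02]
tip in case mm [-98.9  12.5  61.5] z axis [-0.171 -0.801 -0.574]
```

Call:
carry_out(moves=[[[0, 0, 0], [0.13, 0, 0.08], 0], [[0, 0, 0], [0.26, 0, 0.17], 0], [[0, 0, 0], [0.38, 0, 0.25], 0], [[0, 0, 0], [0.5, 0, 0.33], 0], [[0, 0, 0], [0.62, 0, 0.41], 0]])

```text
t: 9.0
eef_pos: [0.5656, -0.014, 0.0642]
tool_rot: [0.29, 0.689, 0.558, -0.359]
contact_force: [-0.1, 0.4, 0.3]
gripper_width: -0.001
```

Call:
carry_out(moves=[[[0, 0, 0], [0.12, 0, 0.08], 0], [[0, 0, 0], [0.24, 0, 0.16], 0], [[0, 0, 0], [0.36, 0, 0.24], 0], [[0, 0, 0], [0.48, 0, 0.32], 0], [[0, 0, 0], [0.48, 0, 0.32], 0]])

```text
t: 9.62
eef_pos: [0.5655, -0.0138, 0.0582]
tool_rot: [0.29, 0.689, 0.559, -0.359]
contact_force: [-0.2, -0.2, -0.3]
gripper_width: 0.002
```

```bash
python3 - <<'E'
import numpy as np; p=np.load("p.npy"); p[3]=0; np.save("p.npy",p)
E
python3 wr.py w7; python3 plan.py -120 12 48 35 0
```

```text
{'vertical_fov': np.float64(67.9683), 'cx': np.float64(258.6302), 'cy': np.float64(191.5262), 'position': array([0.5954, 0.1289, 0.0704]), 'attitude': array([ 0.8062, -0.5823,  0.0611, -0.0847])} [ 0.56557235 -0.01373747  0.05824034]
[[-56.0, 308.0], [520.0, 308.0], [459.0, 303.0], [17.0, 303.0]]
[[239.0, 251.0], [217.0, 498.0]]
[[57.0, 181.0], [425.0, 181.0], [449.0, 302.0], [28.0, 302.0]]
[[235.0, 262.0], [284.0, 262.0], [285.0, 226.0], [234.0, 226.0]]
t 9.68 pos [ 0.5656 -0.0137  0.0582] F [-0.5 -0.5 -0.6] q [-0.84  0.96  0.55  1.76  0.36  1.12 -0.83]
goal TCP [0.5696 0.0067 0.0578] shift cm [ 1.24 -0.03 -1.68]
turn deg [ 0.1 -0.1  0.2]
turn deg [ 1.000e-01  2.000e-01 -1.798e+02]
tip in case mm [-99.2  12.4  48.5] z axis [-0.171 -0.801 -0.574]
```

View pics/w7.png

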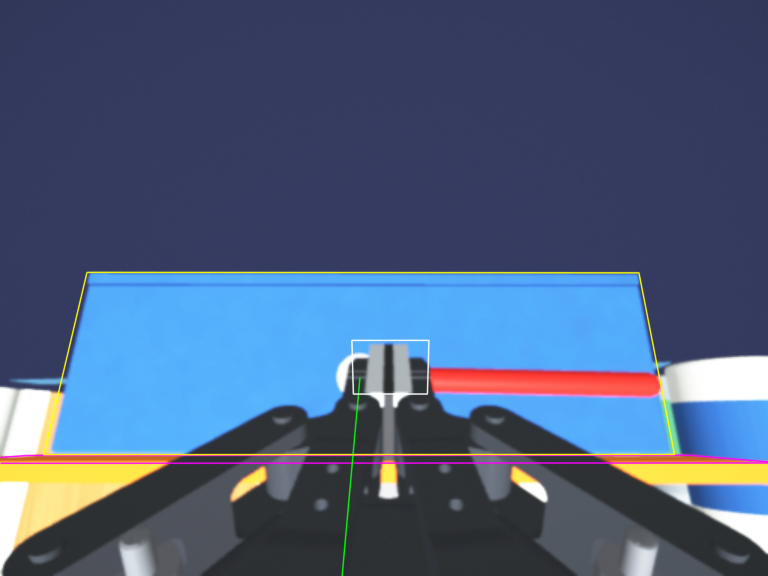

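The shut-lid model (edge at row 463, inner line at row 455) matches the lip, so the lid looks shut. I'll lower slightly more, withdraw horizontally, then move well clear.

Call:
carry_out(moves=[[[0, 0, 0], [0.25, 0, 0.17], 0], [[0, 0, 0], [1.0, 0, -0.8], 0], [[0, 0, 0], [2.5, 0, -3], 0], [[0, 0, 0], [4.5, 0, -6], 0], [[0, 0, 0], [6.5, 0, -9], 0]])

```text
t: 10.3
eef_pos: [0.5889, 0.097, 0.0566]
tool_rot: [0.29, 0.689, 0.559, -0.358]
contact_force: [1.4, 0.9, 0.5]
gripper_width: -0.0
```

```bash
python3 plan.py -300 -60 200 35 0
```

```text
t 10.3 pos [0.5889 0.097  0.0566] F [1.4 0.9 0.5] q [-0.9   1.02  0.51  1.57  0.28  1.3  -0.84]
goal TCP [0.5371 0.1978 0.2098] shift cm [ -7.46  -7.17 -16.  ]
turn deg [ 0.1 -0.1  0.2]
turn deg [   0.2    0.2 -179.8]
tip in case mm [-212.3   11.9   46.9] z axis [-0.17  -0.8   -0.575]
```

Call:
carry_out(moves=[[[0, 0, 0], [-1, -1, -3], 0], [[0, 0, 0], [-3, -3, -7], 0], [[0, 0, 0], [-5, -5, -11], 0], [[0, 0, 0], [-7.5, -7, -16], 0], [[0, 0, 0], [-7.5, -7, -16], 0]])

```text
t: 10.92
eef_pos: [0.5393, 0.2002, 0.2128]
tool_rot: [0.29, 0.689, 0.561, -0.355]
contact_force: [0.2, -0.1, -0.1]
gripper_width: -0.002
```

```bash
python3 wr.py w8; python3 - <<'E'
from station import bot
import cv2
a=bot.read_camera("top")[:,:,::-1]; w=cv2.imread("pics/w8.png")
cv2.imwrite("pics/fin.png",cv2.resize(cv2.hconcat([cv2.resize(w,(512,384)),a]),(800,300)))
print(bot.get_obs()["contact_force"],bot.get_obs()["joint_vel"].round(3))
E
```

```text
{'vertical_fov': np.float64(67.9683), 'cx': np.float64(258.6302), 'cy': np.float64(191.5262), 'position': array([0.5683, 0.3428, 0.2261]), 'attitude': array([ 0.8085, -0.5797,  0.0579, -0.0836])} [0.53885115 0.19793348 0.21113008]
[[201.0, 170.0], [402.0, 170.0], [388.0, 182.0], [206.0, 182.0]]
[[297.0, 162.0], [295.0, 243.0]]
[[211.0, 135.0], [377.0, 135.0], [385.0, 183.0], [208.0, 183.0]]
[[235.0, 259.0], [284.0, 259.0], [285.0, 224.0], [234.0, 224.0]]
[-0.26372814 -1.03872336 -0.31065498] [ 0.023  0.026  0.005  0.029  0.    -0.004  0.002]
```

View pics/fin.png

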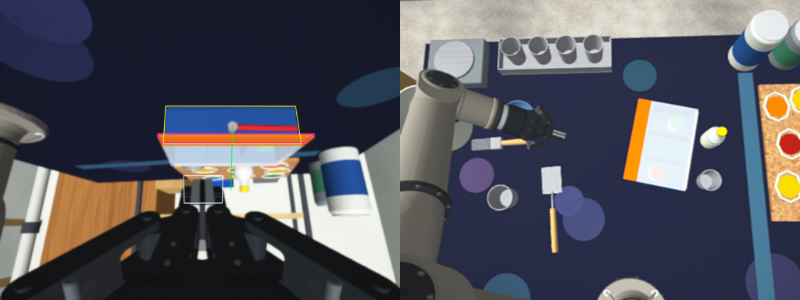

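Lid is shut (the lip matches the level-lid overlay in the wrist view). The hand is clear, the prop is folded, and the bystanders are where they were. Handing in.

```bash
python3 -c "
from station import bot
print(bot.hand_in())"
```

```text
the job is handed in; nothing more can be done
None
```

The lid is fully shut and the hand is well clear, and I've handed the job in. It took about 11 s of the 40 s allowed.

- **Prop and catch:** I slid the shut fingers under the orange lip and pushed the prop aside, and it folded down level. The lid dropped a few millimetres onto the finger.
- **Lowering:** I lowered the lid over about 4 s along the path its edge follows, slower at the end. The finger then drew out below the lip.

**Last checks:**
- **Lid:** the shut-lid outline matched the lip in the wrist picture to within about 1 px.
- **Prop:** it lies folded along the case front.
- **Bystanders:** the cups, bottle and tools look unmoved in the top view, by eye only. The arm hid part of the bowl, and the jars show only faintly through the lid.
- **Forces:** the readings between moves stayed within about 2 N, which is close to sensor noise. That the lid rested on the finger all the way down therefore comes from the pictures rather than the force sensor. I did not measure the lid's closing speed.

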